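Gauge a guide block in the bench caliper and file it in the tray

ROBOT

A 6-joint arm with a two-finger parallel gripper is mounted at the origin on the work surface. World frame = base frame: x ahead of the robot, y to its left, z up, the work surface at z = 0. Lengths are in m, angles in rad, forces in N, time in s.
With the tool pointing down it reaches from about 0.3 to 0.75 m from the base axis. Payload 8.5 kg.
Tool frame: the origin (TCP) lies on the centre line of the jaws, within the pads' length; the fingertips stand 22 mm ahead of it and the grasp point (between the pads) lies 3 mm ahead of it (ctrl.tip_extent is the distance from the TCP to the fingertips, in m); z points along the fingers, y is the line along which they close (so a half turn about z gives the same grasp; the last joint's range is limited). The gripper opens to 85 mm and grips with 20 to 120 N. Pads are 22 mm wide; open, the fingers measure 114 mm over their backs; the gripper's body (76 mm by 85 mm) begins 54 mm behind the grasp point. The pads swing forward as they close: fully open they stand 13 mm farther back than shut.
Start: joints at [-1.378, 0.381, 1.297, -0, 1.464, -0.215], TCP at [0.218, -0.505, 0.23] pointing down, gripper open.
Joint ranges: [-3.11, 3.11], [-0.89, 2.33], [0.22, 2.48], [-1.42, 4.56], [0.17, 2.85], [-2.88, 2.88]. Speed limits (rad/s): [2.39, 2.39, 3.14, 3.14, 3.14, 3.14].

INTERFACE

Orientations are given as a unit quaternion [w, x, y, z].
In Python, from station import ctrl gives the robot as it stands. Calls block until the motion is done:
- ctrl.movep(position, orientation): joint-space move of the TCP to a pose.
- ctrl.line_to(position, rot=None, velocity=0.15, threshold=None): straight line of the TCP; rot=None keeps the orientation; velocity is the mean speed in m/s. With threshold (N) it stops when the force on the tool has changed by that much, and returns True; else False.
- ctrl.movej(angles): joint-space move.
- ctrl.gripper_open() and ctrl.clamp(grip_force=None): open the fingers fully, or close them until they stop; grip_force is the grip in N (None keeps the last).
- ctrl.sleep(seconds).
- ctrl.ik(position, orientation): joint angles nearest the present ones, or None.
- ctrl.capture(name): name is "side" or "top" or "wrist"; returns a dict with "img" (480x640x3 uint8, blue, green, red), "range_z" (480x640 float32, m along the optical axis (not along the pixel's ray), 0 where there is no reading), "camera_matrix" (3x3 intrinsics, pixels), "view" (4x4, takes a point from world to camera coordinates). Camera axes: x right, y up, looking along -z (the intrinsics and any distortion apply to the point x, -y, -z); pixel columns grow to the right and rows downward; lengths in m; the calibration is good to about 2 mm. A picture is of the moment at which its call begins.
A pose or a line that the arm cannot do raises ctrl.PlanningError and nothing moves.
- ctrl.hand_in(): hands the job in; it is judged then, once.
Trained networks look in the newest picture that a camera, given by its name, has taken for a name from the list of things; names that differ only in an ending like _2 or _b are one class to them, and where a whole thing is asked for, a point or a joint stands for the part that bears it (a point fixed in the world has none). Each returns a list of dicts, best first, with "confidence" (0 to 1); they miss things now and then, are a little off and sometimes report something else, mostly with a low value. They report only what shows in the picture. A call takes as long as a camera call. They do not tell look-alikes from the thing itself.
- ctrl.spot_in(camera, target): "xy" ([column, row] in pixels, amid what is visible of it).
- ctrl.silhouettes(camera, target): "region" (480x640 bool, what is visible of it) and "xy" ([column, row] in pixels, amid what is visible of it).
- ctrl.mark_of(camera, target): "xy" ([column, row] in pixels: a listed point, or the origin of a listed thing).
Readings, each from a call of its own:
- ctrl.current_time_s(): time.
- ctrl.current_joint_pos(): joint angles.
- ctrl.current_dq(): joint speeds.
- ctrl.current_joint_efforts(): joint torques, N m.
- ctrl.current_ee_pos(): TCP position.
- ctrl.current_ee_rot(): TCP orientation.
- ctrl.current_ft_force(): force on the tool from outside, world axes, zero at the start.
- ctrl.current_wrist_torque(): the same for the moment, N m.
- ctrl.current_grip_width(): finger opening in m.
- ctrl.current_gripper_force(): force on a finger pad.
Only numpy, scipy, OpenCV 4.12 (cv2) and the standard library are available. Lean on these libraries where they do the work, as an engineer would, in place of code of your own. Each camera call takes 0.05 s, during which the arm holds its last target. There are 200 camera calls.

TASK

Take the loose aluminium guide block from the black mat, set it flat across the bed between the open jaws of the bench caliper so that they will close on its width, let go, then by its orange handle slide the jaw shut on the block until the dial needle stands in the green, without running it into the red, and hold it there for a second. Slide the jaw all the way back open with the block still lying on the bed, then lay the block flat in the empty lane of the blue tray with its orange tab towards the tray's yellow end. Set the block down rather than drop it, and leave the other parts on the mat and in the tray where they are.

Things in the scene. Friction and masses are not known exactly. Their poses are not given: they have to be found in the camera images.
- caliper: Bench caliper, fixed: grey bed 260 x 100 mm, top face 20 mm high. Origin: centre of underside; x = closing direction of the jaw, towards the blue gauge head (x 79 to 129 mm, 45 mm high with its upward dial: yellow needle, arc white-green-red); y across the bed. The block is gauged lying across the bed: block x along caliper y, either way round.
- jaw: Sliding jaw. Its origin coincides with the caliper's origin when fully open and shifts along caliper +x by up to 105 mm as it closes; shift = J. Its steel working face (70 mm wide, 1.5 to 16 mm above the bed) lies 60 mm towards -x from this origin; gap to the resting anvil = 110 mm - J. About 2.5 N of friction; the anvil spring pushes it back if let go.
- jaw_handle (a point): Orange upright handle on the sliding jaw, 18 mm along caliper x, 26 mm along y, top 80 mm above the bench, on a carriage 41 mm high; pinch it from above. This point: on its axis, 66 mm above the bench, 38 mm behind the jaw's working face. Axes as the caliper's.
- anvil (a joint): Sprung anvil facing the jaw, m: 0 = at rest, grows as it is pushed in along caliper +x, end stop at 0.016. Spring: 2 N at 0, plus 1 N per mm. It turns the dial needle: white 0 to 0.003, green 0.003 to 0.011, red beyond 0.011.
- anvil_face (a point): Centre of the working face of the sprung anvil (plate 60 mm wide, reaching 16 mm above the bed), 9 mm above the bed; at rest it lies at caliper x = 50 mm. Axes as the caliper's.
- block: Aluminium guide block, 0.28 kg, loose on the black mat. Base 90 x 40 x 18 mm (x, y, z), flat underside; on it a rib 60 x 22 mm, 26 mm high (top at 44 mm), to grip across its 22 mm; at the +x end an orange tab 18 mm wide, 10 mm high, reaching x = 68 mm. Origin: centre of the base's underside, under the rib's centre; z up. The jaws close on the base's 40 mm width.
- tab (a point): Middle of the block's orange tab: 56 mm along block +x, 5 mm above the underside.
- tray: Blue tray, fixed, outside 170 x 145 mm (x, y), 16 mm high, walls and floor 4 mm, divider along x at y = 0: lanes 162 x 66 mm, centres at y = +35 and -35 mm. The +y lane is empty, the -y lane holds a checked block. Yellow strip (18 mm high) at the +x end. Origin: centre of underside. A block centred in a lane has its origin at x = -11 mm.
- checked_block: A guide block like the other, already checked, lying in the tray's -y lane with its tab towards the yellow end. Leave it.
- flange: Brass turned flange standing on the black mat, foot 56 mm diameter and 10 mm high, shank 32 mm diameter, 50 mm high in all. Origin at the centre of its underside. Leave it.
- mat: Black rubber mat, fixed, 250 x 150 mm (x, y), 3 mm thick. Origin at the centre of its underside. The block lies on one half and the flange on the other.
Mind the look-alikes: they are no part of the job. What is shaped like the tray but turquoise is not meant.

How it is judged:
On the way, in this order (a step that is already met when the one before it is completed fails the run):
1. the block lies flat on the caliper bed between the jaws, across the bed, let go, the anvil not pushed in (z of block in the frame of caliper between 0.015 and 0.026 m and x of block in the frame of caliper between -0.05 and 0.06 m and y of block in the frame of caliper between -0.035 and 0.035 m and angle between block's own z axis and vertical below 0.1 rad and angle between the x axis of block and the y axis of caliper, either way round below 0.4 rad and contact force between the fingers and block below 0.3 N and value of joint anvil below 0.0025 m), for 0.2 s.
2. the jaw presses the block against the anvil with the needle in the green (anvil 3 to 11 mm in), fingers off the block, held 0.5 s (z of block in the frame of caliper between 0.015 and 0.026 m and x of block in the frame of caliper between -0.05 and 0.06 m and y of block in the frame of caliper between -0.035 and 0.035 m and angle between block's own z axis and vertical below 0.1 rad and angle between the x axis of block and the y axis of caliper, either way round below 0.12 rad and contact force between the fingers and block below 0.3 N and value of joint anvil between 0.003 and 0.011 m and contact force between jaw and block above 3 N), for 0.5 s.
3. the jaw is slid back open (within 20 mm of fully open) with the block still flat on the bed (z of block in the frame of caliper between 0.015 and 0.026 m and x of block in the frame of caliper between -0.05 and 0.06 m and y of block in the frame of caliper between -0.035 and 0.035 m and angle between block's own z axis and vertical below 0.1 rad and contact force between the fingers and block below 0.3 N and x of jaw in the frame of caliper below 0.02 m), for 0.1 s.
At the end, for the whole second after the job is handed in: The block rests, let go, flat (tilt under 0.1 rad) on the floor of the tray's empty +y lane (origin at tray y 12 to 58 mm, x -50 to 30 mm, z -1 to 9 mm), along the lane within 0.35 rad, tab towards the yellow +x end; the jaw is open (within 20 mm of fully open) (z of block in the frame of tray between -0.001 and 0.009 m and angle between block's own z axis and vertical below 0.1 rad and y of block in the frame of tray between 0.012 and 0.058 m and x of block in the frame of tray between -0.05 and 0.03 m and x of tab in the frame of tray above 0.005 m and angle between the x axis of block and the x axis of tray, either way round below 0.35 rad and x of jaw in the frame of caliper below 0.02 m and linear speed of block below 0.02 m/s and contact force between the fingers and block below 0.3 N); the robot touches nothing.
It fails at once if the needle runs well into the red (anvil beyond 13 mm) (value of joint anvil above 0.013 m).
It fails at once if the block is dropped (faster than 0.6 m/s while not held) (contact force between the fingers and block below 0.3 N and linear speed of block above 0.6 m/s).
It fails at once if the flange is shifted by more than 20 mm or tipped (distance of flange from where it was at the start of the episode above 0.02 m or angle between flange's own z axis and vertical above 0.3 rad).
It fails at once if the checked block is shifted by more than 20 mm (distance of checked_block from where it was at the start of the episode above 0.02 m).
It also fails if it takes over 64 s, if anything falls off the work surface, if the arm or the gripper's body presses on something with over 40 N, if the wrist force passes 120 N, or if a joint passes its speed limit or range.

## Working session

There is one attempt and no reset: what is moved stays moved. The work goes in short steps, each a Python script; the robot and the scene stay as the last script left them, time stands still between calls to the robot, and variables do not carry over. Pictures are saved under pics/ and viewed, at most 10 in all, crops included, and the job is handed in when it is done.

```bash
mkdir -p pics; ls
cat > h.py <<'E'
import numpy as np, cv2
from station import ctrl
def world(c,px,z=None,depth=None):
    K=np.array(c["camera_matrix"]);V=np.array(c["view"]);u,v=px
    r=np.array([(u-K[0,2])/K[0,0],-(v-K[1,2])/K[1,1],-1.])
    R=V[:3,:3];o=-R.T@V[:3,3];d=R.T@r
    s=(z-o[2])/d[2] if z is not None else depth
    return o+s*d
E
python3 - <<'E'
from h import *
for n in ["top","side"]:
    c=ctrl.capture(n);cv2.imwrite(f"pics/{n}0.png",c["img"])
    print(n,{k:c[k] for k in c if k not in("img","range_z")})
    for t in ["caliper","jaw_handle","anvil_face","block","tab","tray","checked_block","flange","mat","jaw"]:
        for m in ctrl.mark_of(n,t)[:4]:
            u,v=m["xy"]; print(t,round(m["confidence"],2),np.round(m["xy"],1),np.round(world(c,m["xy"],depth=c["range_z"][int(np.clip(v,0,479)),int(np.clip(u,0,639))]),3))
print(ctrl.current_time_s())
E
```

```text
pics
top {'camera_matrix': array([[531.22155414,   0.        , 319.04407354],
       [  0.        , 531.22155414, 233.10574046],
       [  0.        ,   0.        ,   1.        ]]), 'view': array([[-2.12955488e-03, -9.99830331e-01,  1.82968239e-02,
         3.21728383e-03],
       [ 9.88837426e-01,  6.20496937e-04,  1.48997183e-01,
        -4.17933657e-01],
       [-1.48983256e-01,  1.84098819e-02,  9.88668329e-01,
        -1.25450536e+00],
       [ 0.00000000e+00,  0.00000000e+00,  0.00000000e+00,
         1.00000000e+00]])}
caliper 0.69 [327.  187.3] [ 0.534 -0.017  0.023]
jaw_handle 0.69 [365.3 173.3] [ 0.553 -0.106  0.082]
anvil_face 0.69 [310.4 185.9] [0.538 0.024 0.018]
block 0.65 [451.8 225.1] [ 0.44  -0.325  0.018]
tray 0.82 [192.5 211.8] [0.473 0.313 0.017]
tray 0.65 [161.4 312.2] [0.229 0.382 0.005]
checked_block 0.62 [205.1 214.1] [0.46  0.275 0.053]
flange 0.61 [443.7 176.1] [ 0.562 -0.307  0.027]
mat 0.69 [448.6 199.5] [ 0.507 -0.323  0.004]
side {'camera_matrix': array([[536.10353672,   0.        , 322.32805285],
       [  0.        , 536.10353672, 232.33039758],
       [  0.        ,   0.        ,   1.        ]]), 'view': array([[-0.68366334, -0.72973392, -0.00963547,  0.29522039],
       [ 0.53500198, -0.51011796,  0.6734631 , -0.24573695],
       [-0.49636409,  0.45526704,  0.73915805, -1.01173333],
       [ 0.        ,  0.        ,  0.        ,  1.        ]])}
caliper 0.75 [297.2 214.5] [0.515 0.002 0.02 ]
jaw_handle 0.74 [323.4 173.2] [ 0.538 -0.104  0.068]
anvil_face 0.73 [285.4 212.5] [0.537 0.019 0.021]
tray 0.74 [234.7 415. ] [0.232 0.398 0.006]
tray 0.68 [197.  309.7] [0.464 0.32  0.005]
checked_block 0.57 [208.8 299.7] [0.453 0.294 0.026]
flange 0.76 [373.7 147.6] [ 0.559 -0.305  0.022]
flange 0.46 [387.8 156.2] [0.267 0.001 0.341]
mat 0.69 [392.2 155.9] [0.257 0.003 0.349]
jaw 0.33 [323.9 172.7] [ 0.536 -0.104  0.071]
1.1
```

View pics/top0.png

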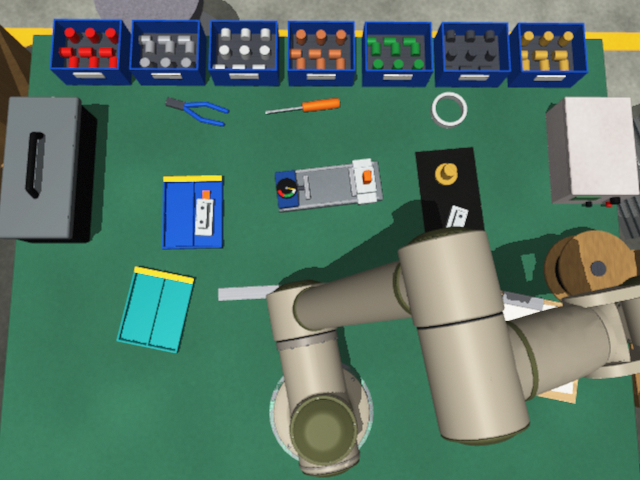

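View pics/side0.png

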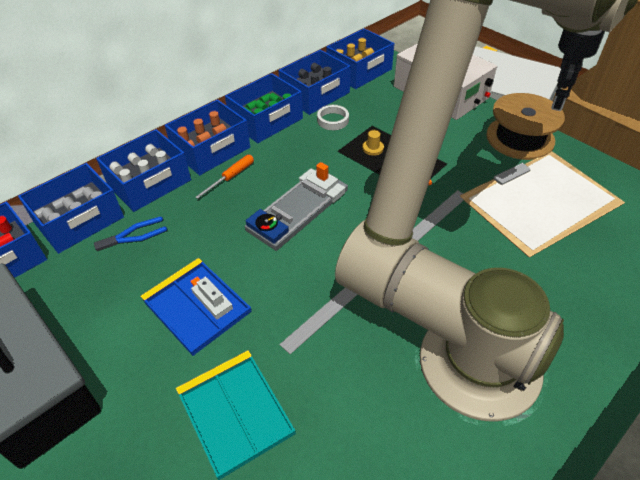

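The top view shows the block on the black mat at (457,217), partly hidden by the arm. The flange is at (446,174). The caliper runs from its gauge head at (287,190) to the jaw handle at (367,177). The blue tray is at (193,212), with the checked block in its right lane at (205,214).

Possible mix-ups:
- **Block:** the white part at (457,217) on the mat could be confused with the checked block at (205,214) in the tray.
- **Tray:** the blue one at (193,212) could be confused with the turquoise look-alike at (157,310).

By the description I choose the part on the mat and the blue tray. Next I'll take wrist close-ups.

```bash
cat >> h.py <<'E'
from scipy.spatial.transform import Rotation as R_
def down(yaw):  # tool z down, tool y axis (closing) at world heading yaw
    y=np.array([np.cos(yaw),np.sin(yaw),0]);z=np.array([0,0,-1.]);x=np.cross(y,z)
    q=R_.from_matrix(np.c_[x,y,z]).as_quat();return [q[3],q[0],q[1],q[2]]
def marks(n,c,ts,zs):
    for t,z in zip(ts,zs):
        for m in ctrl.mark_of(n,t)[:2]:
            print(t,round(m["confidence"],2),np.round(m["xy"],1),np.round(world(c,m["xy"],z=z),4))
E
python3 - <<'E'
from h import *
q=ctrl.current_ee_rot(); print(q)
R=R_.from_quat([q[1],q[2],q[3],q[0]]).as_matrix(); print(R.round(3))
c=ctrl.capture("wrist");V=np.array(c["view"]);
print("cam",-V[:3,:3].T@V[:3,3],"look",-V[2,:3], "up",V[1,:3])
E
```

```text
[-2.15736005e-05  9.79284536e-01  2.02489003e-01 -5.57580832e-06]
[[ 0.918  0.397 -0.   ]
 [ 0.397 -0.918  0.   ]
 [-0.    -0.    -1.   ]]
cam [ 0.27819771 -0.4790201   0.37503591] look [-0.23835052 -0.10472324 -0.96551648] up [ 0.88629064  0.3830317  -0.2603375 ]
```

Run:
```python
from h import *
def look(name,x,y,z,ts,zs):
    ctrl.movep([x,y,z],down(-np.pi/2)); ctrl.sleep(0.2)
    c=ctrl.capture("wrist"); cv2.imwrite(f"pics/{name}.png",c["img"]); np.savez(name,**c)
    print(name,round(ctrl.current_time_s(),2)); marks("wrist",c,ts,zs)
look("wb",.42,-.31,.25,["block","tab","flange","mat"],[.003,.008,.003,0])
look("wc",.50,-.03,.28,["caliper","jaw_handle","anvil_face","jaw"],[0,.066,.029,0])
look("wt",.44,.31,.25,["tray","checked_block","tab"],[0,.004,.009])
a=[cv2.imread(f"pics/{n}.png") for n in("wb","wc","wt")]
cv2.imwrite("pics/m.png",cv2.resize(np.vstack([np.hstack(a[:2]),np.hstack([a[2],0*a[2]])]),(800,600)))
```

```text
wb 2.49
block 0.58 [347.1 180.6] [ 0.4441 -0.333   0.003 ]
tab 0.74 [331.8 231.3] [ 0.3917 -0.3174  0.008 ]
flange 0.58 [329.9  40.6] [ 0.5745 -0.3151  0.003 ]
mat 0.95 [342.8 107.2] [ 0.5156 -0.328   0.    ]
wc 4.07
caliper 0.89 [315.3 163.2] [ 0.5402 -0.0198  0.    ]
caliper 0.53 [412.6 152.4] [ 0.5516 -0.1263  0.    ]
jaw_handle 0.92 [410.7 154.6] [ 0.5518 -0.1099  0.066 ]
anvil_face 0.73 [262.9 168.6] [0.5365 0.0334 0.029 ]
wt 5.83
tray 0.76 [253.  373.3] [0.2369 0.396  0.    ]
tray 0.57 [320.6 173.8] [0.4719 0.3142 0.    ]
checked_block 0.95 [349.6 182.9] [0.4629 0.2844 0.004 ]
```

View pics/m.png

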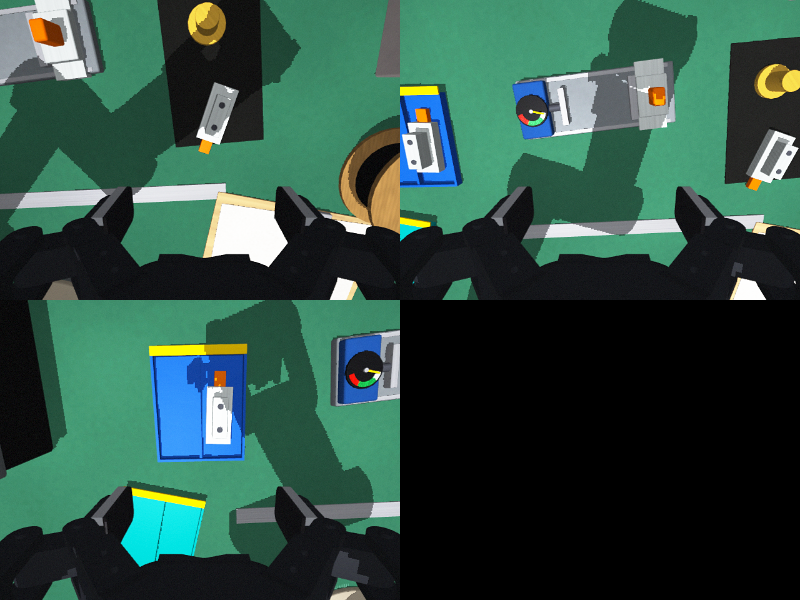

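The close-ups confirm the choice: the white block with the orange tab is at the foot of the mat, and the blue tray's left lane is empty. The gauge head is at the left end of the caliper, with the needle in white. Next I'll refine the poses from depth.

```bash
cat >> h.py <<'E'
def cloud(c):
    z=c["range_z"];K=c["camera_matrix"];V=c["view"];v,u=np.mgrid[:480,:640]
    p=np.stack([(u-K[0,2])/K[0,0]*z,-(v-K[1,2])/K[1,1]*z,-z],-1)
    w=(p-V[:3,3])@V[:3,:3]; w[z<=0]=np.nan; return w
def rect(w,lo,hi,ctr,rad):
    m=(w[...,2]>lo)&(w[...,2]<hi)&(np.hypot(w[...,0]-ctr[0],w[...,1]-ctr[1])<rad)
    n,l,s,_=cv2.connectedComponentsWithStats(m.astype(np.uint8))
    p=w[l==1+np.argmax(s[1:,4])]
    (c,s,a)=cv2.minAreaRect((p[:,:2]*1000).astype(np.float32))
    if s[0]<s[1]: s=s[::-1];a+=90
    return np.round(c,1),np.round(s,1),round(a%180,1),round(float(np.median(p[:,2])),4),len(p)
E
python3 - <<'E'
from h import *
L=lambda n:cloud(np.load(n+".npz"))
b=L("wb");c=L("wc");t=L("wt")
print("rib",rect(b,.042,.053,(.444,-.333),.05)); print("base",rect(b,.0145,.027,(.444,-.333),.07))
print("block all",rect(b,.0145,.06,(.444,-.333),.07))
print("bed",rect(c,.015,.1,(.541,-.015),.15)); print("head",rect(c,.038,.055,(.53,.09),.06))
print("carriage",rect(c,.035,.047,(.55,-.11),.06)); print("handle",rect(c,.072,.09,(.55,-.11),.04))
print("tray",rect(t,.011,.08,(.472,.314),.14));print("checked rib",rect(t,.04,.056,(.463,.284),.05))
V=np.load("wt.npz")
E
```

```text
rib (array([ 443.8, -332. ]), array([59.7, 22.2]), 161.6, 0.0482, 1596)
base (array([ 438.3, -330.4]), array([101.4,  40.4]), 161.5, 0.0221, 2141)
block all (array([ 438.3, -330.4]), array([101.4,  40.4]), 161.5, 0.0231, 3796)
bed (array([541. , -20.7]), array([259.8, 110.1]), 97.3, 0.0227, 24955)
head (array([529. ,  82.9]), array([89.6, 51.1]), 6.9, 0.0421, 4443)
carriage (array([ 551.6, -102.6]), array([69.9, 60.3]), 7.0, 0.0418, 3324)
handle (array([ 552.6, -110.3]), array([25.9, 18.4]), 6.1, 0.0808, 622)
tray (array([476.5, 315.5]), array([180.5, 145.3]), 1.2, 0.0177, 5787)
checked rib (array([462.3, 284.8]), array([60.1, 22.2]), 178.6, 0.0492, 1604)
```

```bash
cat >> h.py <<'E'
d=np.deg2rad
CO=np.array([.5415,-.0205]);CY=d(97.1);ux=np.array([np.cos(CY),np.sin(CY)]);uy=np.array([-ux[1],ux[0]])
cal=lambda x,y=0:CO+x*ux+y*uy
B=np.array([.4438,-.332]);BH=d(161.6)
TY=d(1.2);T=np.array([.4715,.3155])
tray=lambda x,y:T+np.array([x*np.cos(TY)-y*np.sin(TY),x*np.sin(TY)+y*np.cos(TY)])
TIP=.050  # TCP height above block underside when gripping
E
python3 - <<'E'
from h import *
for n,p,h in [("mat",B,BH),("calP",cal(.005),CY+np.pi/2),("handle",cal(-.09),CY+np.pi/2),("calG",cal(.03),CY+np.pi/2),("tray",tray(-.011,.042),TY)]:
    for s in (-1,1):
        q=ctrl.ik([*p,.07],down(h+s*np.pi/2)); print(n,s,np.round(p,3),None if q is None else np.round(q,2))
print(ctrl.tip_extent,ctrl.current_grip_width()); ctrl.clamp(30); print(ctrl.tip_extent,ctrl.current_grip_width()); ctrl.gripper_open(); print(ctrl.current_time_s(),ctrl.current_ft_force())
E
```

```text
mat -1 [ 0.444 -0.332] [-0.86  0.55  1.51 -0.    1.07 -2.11]
mat 1 [ 0.444 -0.332] [-0.86  0.55  1.51 -0.    1.07  1.04]
calP -1 [ 0.541 -0.016] [-0.25  0.54  1.55 -0.    1.05 -1.94]
calP 1 [ 0.541 -0.016] [-0.25  0.54  1.55 -0.    1.05  1.2 ]
handle -1 [ 0.553 -0.11 ] [-0.41  0.57  1.49 -0.    1.09 -2.1 ]
handle 1 [ 0.553 -0.11 ] [-0.41  0.57  1.49 -0.    1.09  1.04]
calG -1 [0.538 0.009] [-0.2   0.53  1.56 -0.    1.05 -1.9 ]
calG 1 [0.538 0.009] [-0.2   0.53  1.56 -0.    1.05  1.24]
tray -1 [0.46  0.357] [ 0.46  0.59  1.43 -0.    1.12  2.01]
tray 1 [0.46  0.357] [ 0.46  0.59  1.43 -0.    1.12 -1.13]
0.022 0.08528435451186832
0.022 0.00019947194642148039
7.525 [-0.82818136  0.68682634  0.41694779]
```

Run:
```python
from h import *
q=down(BH+np.pi/2)
ctrl.movep([*B,.16],q); ctrl.line_to([*B,.003+TIP],velocity=.1)
f0=ctrl.current_ft_force(); ctrl.clamp(50); print(ctrl.current_grip_width(),ctrl.current_gripper_force(),np.round(ctrl.current_ft_force()-f0,1))
ctrl.line_to([*B,.2],velocity=.15); print(ctrl.current_grip_width(),np.round(ctrl.current_ft_force()-f0,1),ctrl.current_time_s())
c=ctrl.capture("wrist");cv2.imwrite("pics/g.png",c["img"])
w=cloud(c);print(rect(w,.155,.22,B,.08))
```

```text
-7.676101210134414e-05 0.0 [-0.1  0.4 -0.5]
-1.1775451623673314e-05 [ 0.3  0.1 -1.2] 12.95
(array([ 451.6, -335. ]), array([27.2,  5.7]), 72.2, 0.2143, 960)
```

View pics/g.png

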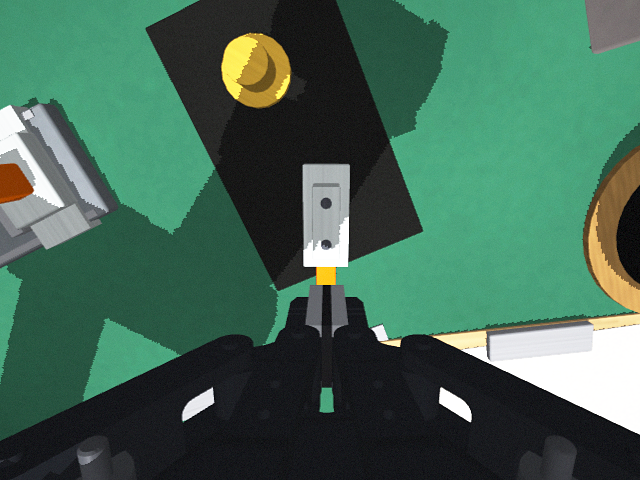

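The fingers closed on nothing: the block at (326,215) still lies aligned on the mat. I'll check the actual TCP against the block.

Run:
```python
from h import *
print(ctrl.current_ee_pos(),ctrl.current_ee_rot(),down(BH+np.pi/2))
c=ctrl.capture("wrist");w=cloud(c);print(rect(w,.042,.053,B,.08))
V=c["view"];print("cam",-V[:3,:3].T@V[:3,3])
q=np.array(ctrl.current_ee_rot());R=R_.from_quat([q[1],q[2],q[3],q[0]]).as_matrix()
# finger tip points in tool frame
P=(w-ctrl.current_ee_pos())@R
v,u=np.mgrid[:480,:640];m=(np.abs(P[...,2])<.08)&(np.hypot(P[...,0],P[...,1])<.06)
p=P[m];print("max tool z of near pts",np.percentile(p[:,2],[50,90,99,100]), [np.percentile(p[p[:,2]>k-.003][:,:2],[5,50,95],axis=0).round(3).tolist() for k in (.0,.01,.018)])
```

```text
[ 0.44355074 -0.33172724  0.19908479] [-5.79241956e-04  9.87135465e-01 -1.59883568e-01 -6.95501859e-04] [np.float64(0.0), np.float64(0.9871362650729879), np.float64(-0.15988118769183474), np.float64(0.0)]
(array([ 443.9, -331.8]), array([60. , 21.6]), 162.0, 0.0481, 2020)
cam [ 0.50582734 -0.35294673  0.3443721 ]Traceback (most recent call last):
  File "<stdin>", line 9, in <module>
    return _quantile_unchecked(
        a, q, axis, out, overwrite_input, method, keepdims, weights)
    return _ureduce(a,
                    func=_quantile_ureduce_func,
    ...<5 lines>...
                    overwrite_input=overwrite_input,
                    method=method)
    r = func(a, **kwargs)
    result = _quantile(arr,
                       quantiles=q,
    ...<2 lines>...
                       out=out,
                       weights=wgt)
    slices_having_nans = np.isnan(arr[-1, ...])
                                  ~~~^^^^^^^^^
IndexError: index -1 is out of bounds for axis 0 with size 0
```

Run:
```python
from h import *
c=ctrl.capture("wrist");w=cloud(c)
for px in [(316,290),(338,290),(316,310),(338,310),(326,275),(326,255)]:
    print(px,w[px[1],px[0]].round(4),c["range_z"][px[1],px[0]])
print(ctrl.current_ee_pos(), ctrl.current_time_s())
K=c["camera_matrix"];V=c["view"]
for dz in (-.03,0,.022):
    p=V@np.array([*ctrl.current_ee_pos()[:2],ctrl.current_ee_pos()[2]-dz,1]); print(dz,K[0,0]*p[0]/-p[2]+K[0,2],K[1,1]*-p[1]/-p[2]+K[1,2])
```

```text
(316, 290) [ 0.4552 -0.3321  0.2121] 0.14197068
(338, 290) [ 0.4521 -0.3398  0.2108] 0.14334594
(316, 310) [ 0.455  -0.3325  0.2291] 0.12565717
(338, 310) [ 0.4525 -0.3394  0.2288] 0.12593122
(326, 275) [ 0.3906 -0.3145  0.014 ] 0.35073528
(326, 255) [ 0.4189 -0.3239  0.0477] 0.31036675
[ 0.44363354 -0.33182715  0.19924564] 13.1
-0.03 324.85255820635325 339.9690631024123
0 325.1039902269166 302.9665538776137
0.022 325.23653041935745 283.4610044950866
```

The shut fingertips measure about 8 mm above the reported TCP, not 22 mm below it, so the tool is effectively 30 mm shorter than nominal. I'll confirm by a light touch on the rib top, which is at a known height of 0.047.

Run:
```python
from h import *
ctrl.line_to([*B,.06],velocity=.15)
print(ctrl.line_to([*B,.025],velocity=.02,threshold=4)); p=ctrl.current_ee_pos();print(p,ctrl.current_ft_force(),ctrl.current_time_s())
ctrl.line_to([*B,p[2]+.03],velocity=.1)
```

```text
True
[ 0.44377146 -0.33201023  0.04537151] [-1.46119074  0.99210951  6.05159641] 15.0833
```

```bash
sed -i 's/^TIP=.*/TIP=.021  # measured: shut tips ~1.6 mm behind TCP/' h.py
python3 - <<'E'
from h import *
ctrl.gripper_open()
print(ctrl.line_to([*B,.003+TIP],velocity=.06,threshold=6)); f0=ctrl.current_ft_force()
ctrl.clamp(50); print(ctrl.current_ee_pos(),ctrl.current_grip_width(),ctrl.current_gripper_force(),np.round(ctrl.current_ft_force()-f0,1))
ctrl.line_to([*B,.07],velocity=.1); print(ctrl.current_grip_width(),np.round(ctrl.current_ft_force()-f0,1),ctrl.current_time_s())
c=ctrl.capture("wrist");cv2.imwrite("pics/g2.png",c["img"])
E
```

```text
False
[ 0.4439098  -0.3320408   0.02424119] 0.02096140005484222 50.33284306526184 [0.5 0.7 2.8]
0.020756251728231062 [-0.5 -0.  -3.7] 18.55
```

View pics/g2.png

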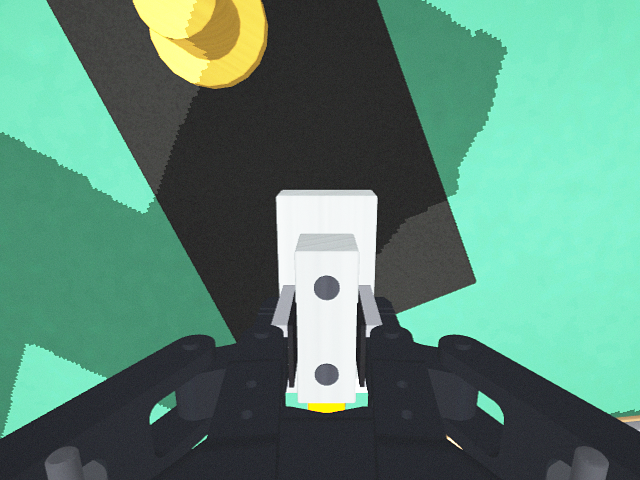

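The block is held level between the pads, with the rib centred at (327,320). Next I'll set it on the bed.

Run:
```python
from h import *
q=down(CY+np.pi); p=cal(.005)
ctrl.line_to([*B,.16],velocity=.2)
ctrl.movep([*p,.16],q); ctrl.line_to([*p,.047],velocity=.1); ctrl.sleep(.2)
print(ctrl.line_to([*p,.038],velocity=.015,threshold=3)); print(ctrl.current_ee_pos(),ctrl.current_time_s())
ctrl.gripper_open(); ctrl.sleep(.1)
ctrl.line_to([*p,.15],velocity=.12)
ctrl.movep([*cal(-.03,.06),.25],q);ctrl.sleep(.1)
c=ctrl.capture("wrist");cv2.imwrite("pics/p.png",c["img"]);w=cloud(c)
print("rib",rect(w,.058,.072,p,.04),p,"handle",rect(w,.073,.09,cal(-.09),.04),"head",rect(w,.040,.055,cal(.104),.045),ctrl.current_time_s())
```

```text
True
[ 0.54093146 -0.01552357  0.04120697] 22.3833
rib (array([540.6, -16.4]), array([58.9, 22.1]), 7.0, 0.0651, 1930) [ 0.54088199 -0.01553834] handle (array([ 552.3, -110.3]), array([25.6, 18.5]), 5.9, 0.0808, 744) head (array([529.1,  82.4]), array([88.5, 50.7]), 5.7, 0.0447, 4960) 24.8917
```

View pics/p.png

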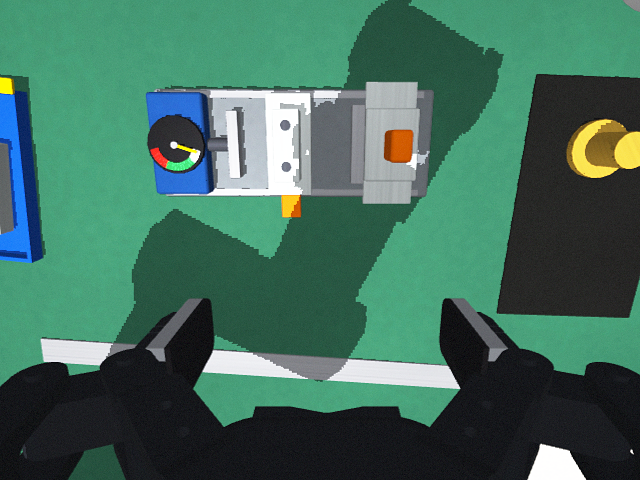

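The block lies across the bed with its rib at (285,147), let go, and the needle is in white. The handle is at (398,145). Next I'll pinch the handle and close the jaw.

Run:
```python
from h import *
q=down(CY+np.pi); h=np.array([.5524,-.1103]); h=cal((h-CO)@ux,(h-CO)@uy)
ctrl.movep([*h,.13],q); print(ctrl.line_to([*h,.058],velocity=.1,threshold=10))
ctrl.clamp(60); f0=ctrl.current_ft_force(); print("w",ctrl.current_grip_width(),ctrl.current_gripper_force(),f0)
ctrl.line_to([*(h+.055*ux),.058],velocity=.06)
F=lambda:(np.mean([ctrl.current_ft_force() for _ in range(5)],0)-f0)@ux
print(55,F())
for s in (.059,.062,.064,.066):
    ctrl.line_to([*(h+s*ux),.058],velocity=.02); a=(ctrl.current_ee_pos()[:2]-h)@ux; f=F();print(s,a,f)
    if f<-10: break
c=ctrl.capture("wrist");np.savez("dial",**c);cv2.imwrite("pics/d.png",c["img"])
w=cloud(c);hh=h+s*ux; print(rect(w,.056,.072,cal(.03),.035),ctrl.current_time_s())
np.save("h0",h)
```

```text
False
w 0.01716322659373615 59.21458303928375 [-0.83246776  0.17410737  4.00549279]Traceback (most recent call last):
  File "<stdin>", line 7, in <module>
  File "<stdin>", line 6, in <lambda>
ValueError: matmul: Input operand 1 has a mismatch in its core dimension 0, with gufunc signature (n?,k),(k,m?)->(n?,m?) (size 2 is different from 3)
```

Run:
```python
from h import *
h=np.array([.5524,-.1103]); np.save("h0",h); f0=np.array([-.832,.174,4.0])
F=lambda:(np.mean([ctrl.current_ft_force() for _ in range(5)],0)-f0)[:2]@ux
print(55,F(),(ctrl.current_ee_pos()[:2]-h)@ux)
for s in (.059,.062,.064,.066,.068):
    ctrl.line_to([*(h+s*ux),.058],velocity=.02); a=(ctrl.current_ee_pos()[:2]-h)@ux; f=F();print(s,a,f)
    if f<-9.5: break
c=ctrl.capture("wrist");np.savez("dial",**c);cv2.imwrite("pics/d.png",c["img"])
w=cloud(c); r=rect(w,.056,.072,cal(.035),.03); print(r,(r[0]/1000-CO)@ux,ctrl.current_time_s())
```

```text
55 -1.5027625175464885 0.05514125944120905
0.059 0.05900563281767879 -2.304508469657833
0.062 0.06192920775535413 -1.815560239736932
0.064 0.0638340062633151 -2.6922323315165944
0.066 0.0654171608277953 -6.3384799804759
0.068 0.06708224047587365 -7.21731674553929
(array([542.7,  13.8]), array([48.9, 23. ]), 7.4, 0.0649, 6440) 0.033888663697383664 29.5417
```

View pics/d.png

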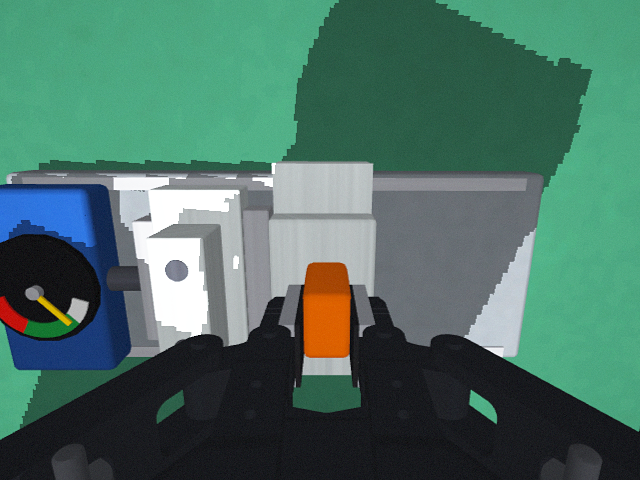

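The needle tip at (70,323) is just inside the green. I'll press about 3 mm further, hold, then slide the jaw back open.

Run:
```python
from h import *
h=np.load("h0.npy"); f0=np.array([-.832,.174,4.0])
F=lambda:(np.mean([ctrl.current_ft_force() for _ in range(5)],0)-f0)[:2]@ux
ctrl.line_to([*(h+.0715*ux),.058],velocity=.02);ctrl.sleep(.4)
print((ctrl.current_ee_pos()[:2]-h)@ux,F())
c=ctrl.capture("wrist");cv2.imwrite("pics/d2.png",c["img"][150:400,:300])
ctrl.sleep(.9); print(F(),ctrl.current_time_s())
```

```text
0.07008254306976265 -10.191868123336926
-10.202139626053615 31.2167
```

View pics/d2.png

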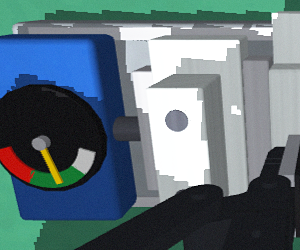

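The needle is mid-green at (60,183) in the crop and was held for over a second. Now I'll open the jaw and look at the block.

Run:
```python
from h import *
h=np.load("h0.npy"); q=down(CY+np.pi)
ctrl.line_to([*(h+.06*ux),.058],velocity=.04)
ctrl.line_to([*(h-.003*ux),.058],velocity=.08); print((ctrl.current_ee_pos()[:2]-h)@ux)
ctrl.gripper_open(); ctrl.line_to([*(h-.003*ux),.14],velocity=.12)
ctrl.movep([*cal(.0,.06),.22],q);ctrl.sleep(.1)
c=ctrl.capture("wrist");w=cloud(c);cv2.imwrite("pics/o.png",c["img"])
r=rect(w,.057,.072,cal(.03),.04);k=rect(w,.073,.09,cal(-.09),.04)
print("rib",r,(r[0]/1000-CO)@ux,(r[0]/1000-CO)@uy,"J",(k[0]/1000-CO)@ux+.098,ctrl.current_time_s())
```

```text
-0.0031269231957508714
rib (array([537.5,   9.7]), array([59.8, 22.2]), 7.0, 0.0651, 2362) 0.03046283043110373 0.00023656315397908593 J 0.004093246406556769 34.8667
```

Run:
```python
from h import *
b=np.array([.5375,.0097]); q=down(d(187)+np.pi/2)
ctrl.movep([*b,.14],q); print(ctrl.line_to([*b,.0412],velocity=.08,threshold=8),ctrl.current_ee_pos())
ctrl.clamp(50); print(ctrl.current_grip_width(),ctrl.current_gripper_force())
ctrl.line_to([*b,.16],velocity=.12); print(ctrl.current_grip_width())
p=tray(-.011,.042); qt=down(TY+np.pi/2)
ctrl.movep([*p,.16],qt); ctrl.line_to([*p,.033],velocity=.1); ctrl.sleep(.2)
print(ctrl.line_to([*p,.021],velocity=.015,threshold=3),ctrl.current_ee_pos(),ctrl.current_grip_width(),ctrl.current_time_s())
c=ctrl.capture("side");cv2.imwrite("pics/t.png",cv2.resize(c["img"][200:380,110:350],None,fx=3,fy=3))
```

```text
False [0.53774675 0.00967515 0.04163597]
0.0208240092009132 50.21268904209137
0.020977810919315745
True [0.4595885  0.35723331 0.02541379] 0.02102808954659863 42.7083
```

View pics/t.png

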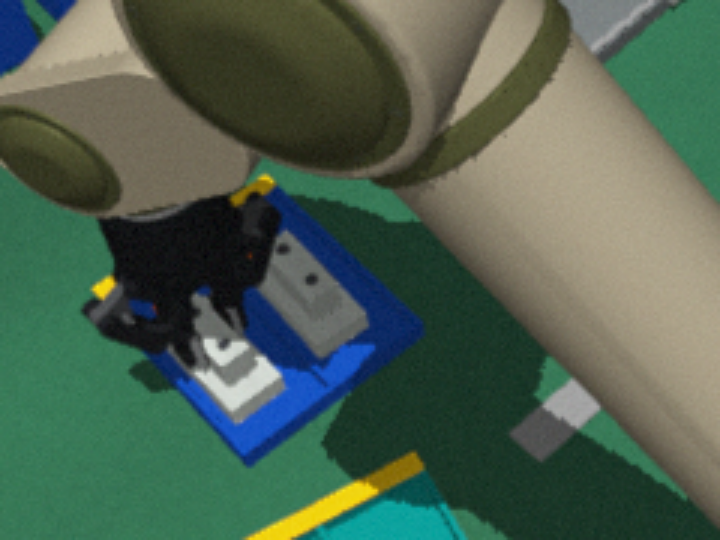

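The block is in the empty lane at (235,375) and touched the floor at the expected height. I'll release it, retreat and check.

Run:
```python
from h import *
p=tray(-.011,.042)
ctrl.gripper_open(); ctrl.sleep(.1); ctrl.line_to([*p,.18],velocity=.12)
ctrl.movep([.40,.30,.25],down(-np.pi/2)); ctrl.sleep(.1)
c=ctrl.capture("wrist");w=cloud(c);cv2.imwrite("pics/f.png",c["img"])
print("rib",rect(w,.042,.056,p,.04),p,"checked",rect(w,.042,.056,(.4623,.2848),.03),"tray",rect(w,.011,.08,(.472,.314),.14),ctrl.current_time_s())
```

```text
rib (array([459.4, 356.2]), array([59.7, 22.4]), 1.1, 0.049, 1771) [0.45962283 0.35726042] checked (array([462.2, 284.9]), array([59.4, 21.9]), 178.7, 0.0492, 1700) tray (array([476.8, 315.5]), array([180.7, 145.5]), 1.1, 0.0177, 6403) 47.7167
```

View pics/f.png

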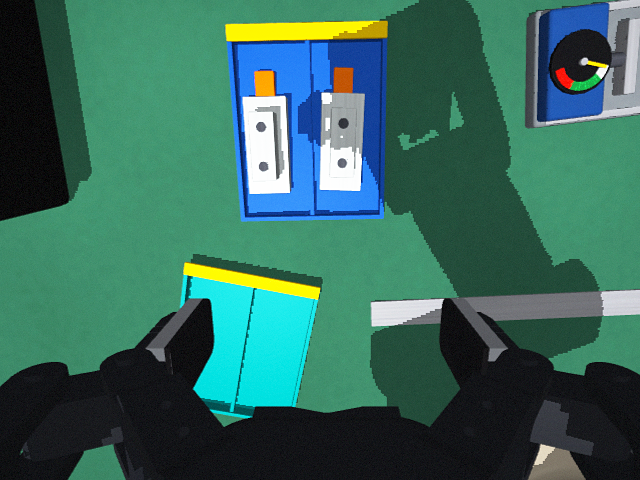

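The block lies flat in the left lane at (266,143) with its tab towards the yellow end. The checked block has not moved.

```bash
python3 -c "
from h import *
print(ctrl.hand_in())"
```

```text
the job is handed in; nothing more can be done
None
```

The job is handed in, with no verdict returned: the block was gauged mid-green for over a second, the jaw slid back open, and the block now lies flat in the empty lane of the blue tray with its tab towards the yellow end.

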